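# Half-turn the night-light's bayonet cap and hold it for the lamp test

## Task

The night-light has its new battery in and its cap stands beside it: pick the cap up by its bar, let its two lugs down through the notches in the lamp's mouth, press it down against the battery spring and turn it clockwise half way to the lock, so that the bar points at the round studs on the collar. Finish there still gripping the cap, steady, while I see whether the lamp lights: never let it go on and click into the child lock, and leave the blocks where they are.

Things in the scene. Friction and masses are not known exactly. Their poses are not given: they have to be found in the camera images.
- cap: The loose cap, 52 mm tall, about 90 g, starting upright on its plug on the shelf. Origin: centre of the plug's underside; z up its axis, x along the bar and through both lugs; the same after half a turn. From below: white plug 52 mm across (lowest 4 mm taper to 44), 0 to 18 mm high; grey flange disc 73 mm across, 18 to 24 mm; grey bar grip, 24 to 52 mm.
- cap_bar (a point): Centre of the cap's bar grip (70 mm long along x, 16 mm wide along y, 28 mm tall), on the cap's axis, 38 mm above the plug's underside, 20 mm above the flange's underside, 14 mm below the bar's top; axes as the cap's.
- cap_lug (a point): Outer end of one of the two steel lugs on the plug, 34 mm from the axis at the cap's +x; the other is opposite. Each is 10 mm wide and 5 mm tall, from 5 to 10 mm above the plug's underside, right below the ends of the bar.
- lamp: The night-light, screwed to the shelf: round wooden foot 116 mm across, white globe 103 mm across, grey collar 86 mm across on top; 125 mm tall in all. Origin: centre of its underside; z up, x through the collar's two entry notches.
- lamp_mouth (a point): Centre of the collar's mouth, level with its top; axes as the lamp's. Bore 57 mm across, 22 mm deep. The cap goes down until its flange lies on the collar (cap_bar 20 mm above this point); its lugs are then 2 mm under the 6 mm thick lips and turn under them, only clockwise seen from above, to the lock 80 degrees on. Eased off, the spring lifts it 2 mm until the lugs bear on the lips.
- lamp_notch (a point): Middle of the entry notch at the lamp's +x, at the collar's top; the other is opposite; each has one short line beside it. A notch spans 30 degrees and widens the bore to 36 mm from the axis. The lugs pass, with about 2 mm to spare all round, when the cap's x lies along the lamp's x, either way round.
- lamp_half (a point): The half-way mark: a round black stud on the collar's top, 6 mm across, 39.5 mm from the axis, 40 degrees clockwise (seen from above) of the notch at +x. A second stud lies opposite. The bar's ends point at the studs when the cap is half way.
- lamp_lock (a point): The lock mark: two lines on the collar's top, 80 degrees clockwise of the notch at +x (a second pair opposite). From 75 degrees on, the lugs spring up 3 mm into pockets: the click, not wanted here.
- lamp_cell (a joint): How far the battery (33 mm across, its top 10 mm below the collar's top when free) is pressed down on its spring: 0 to 0.012 m. The cap meets it with its flange 8 mm above the collar, at about 3.5 N; with the flange on the collar it reads 0.008 m and takes about 10 N.
- cube: A red wooden cube of 40 mm, a bystander; origin: centre of its underside.
- roller: A yellow upright cylinder of 35 mm diameter, 55 mm tall, a bystander; origin: centre of its underside.
- arch: A blue arch block 80 mm long, 30 mm wide, 40 mm tall, a bystander; origin: centre of its underside.
- prism: A green triangle prism 60 mm long, 45 mm wide, 38 mm tall, a bystander; origin: centre of its underside.
There are look-alikes about, which are no part of the job. There is more than one size of the cap; the one meant has the size given above.

How it is judged:
On the way, in this order (a step that is already met when the one before it is completed fails the run):
1. the cap is picked up off the shelf (height (world z) of cap_bar above 0.08 m and contact force between the fingers and cap above 1 N), for 0.1 s.
2. the cap's lugs are through the notches: upright in the lamp's mouth with its flange within 4 mm of the collar (horizontal distance between cap_bar and lamp_mouth below 0.005 m and z of cap_bar in the frame of lamp_mouth below 0.024 m and angle between cap_bar's own z axis and vertical below 0.1 rad and angle between the x axis of cap_bar and the x axis of lamp_mouth, either way round below 0.35 rad), for 0.05 s.
At the end, for the whole second after the job is handed in: Cap still gripped (over 1 N), at rest and upright in the mouth (axis within 5 mm, tilt under 0.1 rad), flange within 4 mm of the collar, battery pressed over 4 mm, bar 40 +-11 degrees clockwise of the notches; blocks within 20 mm of their starts (horizontal distance between cap_bar and lamp_mouth below 0.005 m and z of cap_bar in the frame of lamp_mouth below 0.024 m and angle between cap_bar's own z axis and vertical below 0.1 rad and angle between the x axis of cap_bar and the x axis of lamp_mouth, either way round between 0.5 and 0.9 rad and value of joint lamp_cell above 0.004 m and contact force between the fingers and cap above 1 N and angular speed of cap below 0.15 rad/s and linear speed of cap below 0.02 m/s and distance of each of cube, roller, arch, prism from where it was at the start of the episode below 0.02 m); the arm keeps its last pose, push and grip.
It fails at once if the cap is turned on into the lock (over 72 degrees in the mouth) (horizontal distance between cap_bar and lamp_mouth below 0.008 m and z of cap_bar in the frame of lamp_mouth below 0.027 m and angle between the x axis of cap_bar and the x axis of lamp_mouth, either way round above 1.257 rad).
It fails at once if a block is pushed or carried more than 20 mm (distance of any of cube, roller, arch, prism from where it was at the start of the episode above 0.02 m).
It also fails if it takes over 42 s, if anything falls off the work surface, if the arm or the gripper's body presses on something with over 40 N, if the wrist force passes 120 N, or if a joint passes its speed limit or range.

## Robot

A 6-joint arm with a two-finger parallel gripper is mounted at the origin on the work surface. World frame = base frame: x ahead of the robot, y to its left, z up, the work surface at z = 0. Lengths are in m, angles in rad, forces in N, time in s.
With the tool pointing down it reaches from about 0.25 to 0.775 m from the base axis. Payload 4 kg.
Tool frame: the origin (TCP) lies on the centre line of the jaws, within the pads' length; the fingertips stand 8 mm ahead of it and the grasp point (between the pads) lies 11 mm behind it; z points along the fingers, y is the direction in which the jaws open and shut (so a half turn about z gives the same grasp; the last joint's range is limited). The gripper opens to 94 mm and grips with 3 to 60 N. Pads are 16 mm wide; open, the fingers measure 119 mm over their backs; the gripper's body (75 mm by 177 mm) begins 78 mm behind the grasp point.
Start: joints at [-1.28, 0.087, 1.371, -0, 1.684, -0.103], TCP at [0.211, -0.508, 0.182] pointing down, gripper open.
Joint ranges: [-3.1, 3.1], [-0.76, 2.03], [0.27, 2.55], [-1.08, 4.22], [0.17, 2.65], [-2.57, 2.57]. Speed limits (rad/s): [2.79, 2.79, 3.14, 3.14, 3.14, 3.14].

## Interface

Orientations are given as [roll, pitch, yaw] about the fixed x, y, z axes, in that order (R = Rz(yaw) Ry(pitch) Rx(roll)).
In Python, from bench import robot gives the robot as it stands.
- The arm moves only by the shell command python3 -m crank 'ROWS' [OPENING]. ROWS is JSON, a list of rows, each a list of 4 numbers: the shift along the tool's x, y, z scaled (see below), then the turn about the tool's z scaled (see below). A call has exactly 10 rows; each row shifts and turns the commanded pose from where the row before left it, along the tool's axes as they then stand; what a row does not reach is not made up. The controller multiplies each number of a shift by 0.2 m and each number of a turn by pi/2 rad. A row lasts 1/8 s, in which the tool goes at most 62.5 mm and 10.7 degrees, less where a joint would pass 70% of its speed; a pose out of reach is approached as far as the arm can. A call with a number of a shift or a turn outside -1 to 1 is refused whole. A call with a gripper value outside its range is refused whole. OPENING is the gripper command: -1 is fully open, 1 is shut, values between are in proportion, set as the call begins (- or left out, the last holds). The fingers move at their own pace and stop on an object; the grip force is fixed at half the most. Time passes only in rows, so rows that do not move let the fingers close, or fill a call up. It gives the time, the measured TCP pose, the force and the opening at its end, in the units of the state.
- robot.get_obs(): the state, without advancing time (a new reading comes with each control period).
- robot.snapshot(name): name is "scene" or "top" or "wrist"; returns (picture, depth): 420x560x3 uint8, red, green, blue; 420x560 float32, m along the optical axis (not along the pixel's ray), 0 where there is no reading.
- robot.camera_params(name): a dict with "fx", "fy", "cx", "cy" (pixels), "world_from_camera" (4x4, takes a point from camera to world coordinates). Camera axes: x right, y down, z forward; pixel columns grow to the right and rows downward; lengths in m; the calibration is good to about 2 mm. A picture is of the moment at which its call begins: read the wrist's pose just before it. camera_params takes no time and is no camera call; for the wrist camera it gives the pose at the moment of the call.
- robot.close_job(): hands the job in, once; it reports no verdict.
The state is a dict: "time": time; "joint_positions": joint angles; "qvel": joint speeds; "joint_torque": joint torques, N m; "tool_pos": TCP position; "ee_rot": TCP orientation; "wrist_force": force on the tool from outside, world axes, zero at the start; "wrist_torque": the same for the moment, N m; "width": finger opening in m.
Only numpy, scipy, OpenCV 4.12 (cv2) and the standard library are available. Lean on these libraries where they do the work, as an engineer would, in place of code of your own. Each camera call takes 0.05 s, during which the arm holds its last target.

## Working session

There is one attempt and no reset: what is moved stays moved. The work goes in short steps, Python scripts to look and compute and a shell command to move; the robot and the scene stay as the last step left them, time stands still between calls to the robot, and variables do not carry over. Pictures are saved under pics/ and viewed, and the job is handed in when it is done.

```bash
ls; mkdir -p pics; python3 - <<'E'
from bench import robot
import cv2,numpy as np
o=robot.get_obs();print({k:np.round(v,4) for k,v in o.items()})
for n in("scene","top"):
    p,d=robot.snapshot(n);cv2.imwrite(f"pics/{n}0.png",p[:,:,::-1]);np.savez(f"{n}0.npz",d=d,p=p,**robot.camera_params(n))
    print(robot.camera_params(n))
E
```

```text
pics
{'time': np.float64(0.0), 'joint_positions': array([-1.2801,  0.088 ,  1.3722, -0.    ,  1.6836, -0.1031]), 'qvel': array([ 0.0011, -0.0008,  0.0001,  0.001 , -0.0003, -0.0005]), 'joint_torque': array([-2.30000e-03, -3.40182e+01, -3.02430e+01,  7.13000e-02,
        3.31000e-02, -2.00000e-04]), 'tool_pos': array([ 0.2108, -0.5073,  0.1804]), 'ee_rot': array([-3.1394e+00, -2.0000e-04,  3.9380e-01]), 'wrist_force': array([-0.139 , -0.6366,  0.2821]), 'wrist_torque': array([ 0.0999, -0.0579,  0.0124]), 'width': np.float64(0.0937)}
{'fx': 450.875445449018, 'fy': 450.875445449018, 'cx': 278.0094265821328, 'cy': 209.08839180473626, 'world_from_camera': array([[-0.64615142,  0.63751094, -0.41960475,  0.98620814],
       [ 0.7632051 ,  0.54154166, -0.35249201,  0.33083462],
       [ 0.00251594, -0.5480077 , -0.83646951,  0.88480533],
       [ 0.        ,  0.        ,  0.        ,  1.        ]])}
{'fx': 420.10016740705976, 'fy': 420.10016740705976, 'cx': 275.31480918849036, 'cy': 209.23589028958747, 'world_from_camera': array([[-0.01725708, -0.99283298,  0.11825764,  0.47952617],
       [-0.9997985 ,  0.01592202, -0.012225  ,  0.00966213],
       [ 0.01025448, -0.11844478, -0.99290769,  1.18236595],
       [ 0.        ,  0.        ,  0.        ,  1.        ]])}
```

View pics/scene0.png

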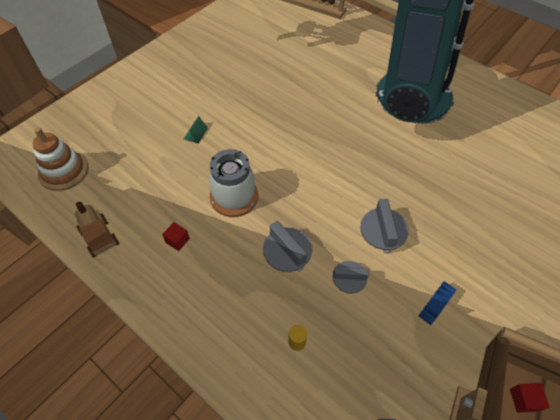

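View pics/top0.png

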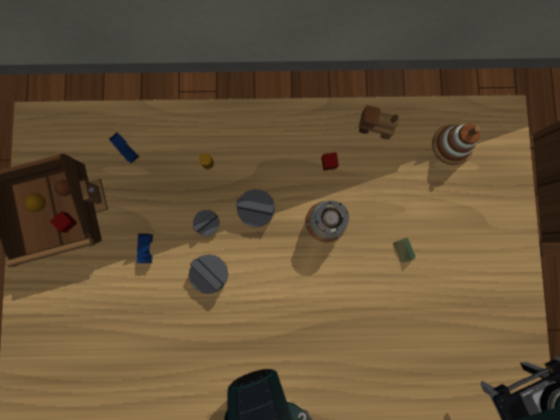

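```bash
cat > h.py <<'E'
import numpy as np,cv2
def load(n):
    z=np.load(n+'.npz');return z
def pts(z,mask=None):
    d=z['d'];T=z['world_from_camera'];v,u=np.mgrid[:d.shape[0],:d.shape[1]]
    P=np.stack([(u-z['cx'])/z['fx']*d,(v-z['cy'])/z['fy']*d,d],-1)
    return P@T[:3,:3].T+T[:3,3]
def px2w(z,u,v,h):
    T=z['world_from_camera'];r=T[:3,:3]@np.array([(u-z['cx'])/z['fx'],(v-z['cy'])/z['fy'],1]);o=T[:3,3]
    return o+r*(h-o[2])/r[2]
E
python3 - <<'E'
from h import *
z=load('top0');P=pts(z)
W=np.where(z['d']>0,P[...,2],0)
n,l,s,c=cv2.connectedComponentsWithStats(((W>0.012)&(W<.3)).astype('uint8'))
for i in range(1,n):
    if s[i,4]>60:
        q=P[l==i];print(np.round(c[i]),s[i],'ctr',np.round(q[:,:2].mean(0),3),'ext',np.round(np.ptp(q,0),3),'zmax',q[:,2].max().round(3))
p=z['p'];a=cv2.resize(p[170:310,170:370],None,fx=4,fy=4,interpolation=cv2.INTER_CUBIC);cv2.imwrite('pics/c1.png',np.clip(a[:,:,::-1]*1.8,0,255))
z=load('scene0');p=z['p'];a=cv2.resize(p[130:310,200:420],None,fx=3.5,fy=3.3,interpolation=cv2.INTER_CUBIC);cv2.imwrite('pics/c2.png',np.clip(a[:,:,::-1]*1.3,0,255))
E
```

```text
[378. 122.] [359 105  40  34 859] ctr [ 0.851 -0.291] ext [0.078 0.1   0.09 ] zmax 0.103
[457. 142.] [ 433  124   48   41 1379] ctr [ 0.789 -0.502] ext [0.117 0.108 0.144] zmax 0.156
[123. 147.] [109 133  29  30 365] ctr [0.796 0.416] ext [0.079 0.072 0.033] zmax 0.045
[206. 161.] [199 153  15  16 171] ctr [0.753 0.184] ext [0.034 0.034 0.049] zmax 0.062
[330. 161.] [322 153  17  17 244] ctr [ 0.749 -0.159] ext [0.042 0.043 0.033] zmax 0.045
[ 47. 209.] [   0  154  107  113 9092] ctr [0.622 0.598] ext [0.28  0.253 0.143] zmax 0.155
[255. 208.] [ 236  189   39   38 1142] ctr [0.619 0.05 ] ext [0.103 0.102 0.054] zmax 0.083
[328. 220.] [ 306  201   43   41 1304] ctr [ 0.578 -0.139] ext [0.11  0.1   0.119] zmax 0.131
[206. 223.] [193 210  27  26 540] ctr [0.583 0.187] ext [0.07  0.072 0.038] zmax 0.057
[144. 249.] [137 234  15  30 404] ctr [0.515 0.353] ext [0.08  0.032 0.032] zmax 0.046
[406. 250.] [396 238  19  24 243] ctr [ 0.499 -0.361] ext [0.063 0.048 0.029] zmax 0.041
[208. 274.] [ 189  255   39   39 1211] ctr [0.444 0.178] ext [0.102 0.104 0.054] zmax 0.081
[530. 368.] [520 362  24  13 173] ctr [ 0.235 -0.552] ext [0.021 0.013 0.071] zmax 0.275
[253. 385.] [ 227  369   56   40 1201] ctr [0.206 0.054] ext [0.037 0.124 0.193] zmax 0.3
[486. 387.] [480 381  14  15  90] ctr [ 0.195 -0.454] ext [0.022 0.015 0.056] zmax 0.258
[298. 413.] [288 404  21  16 159] ctr [ 0.074 -0.055] ext [0.039 0.053 0.016] zmax 0.028[ WARN:0@0.171] global loadsave.cpp:1063 imwrite_ Unsupported depth image for selected encoder is fallbacked to CV_8U.
```

View pics/c1.png

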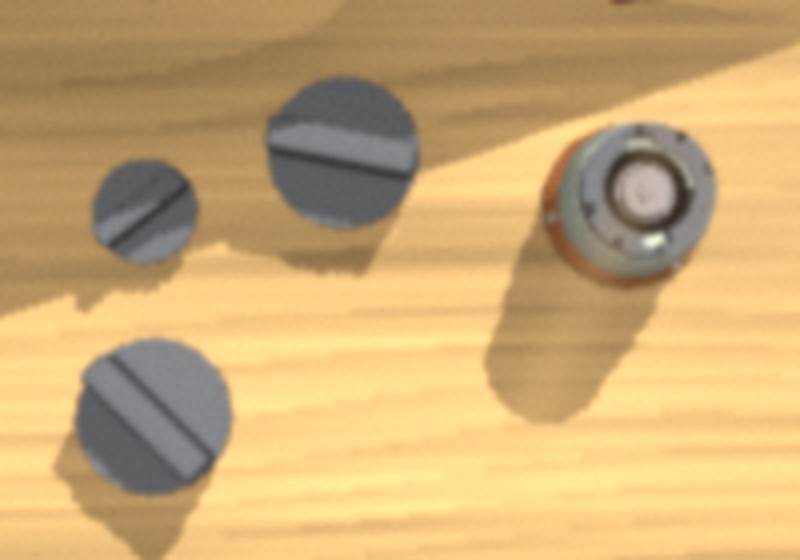

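View pics/c2.png

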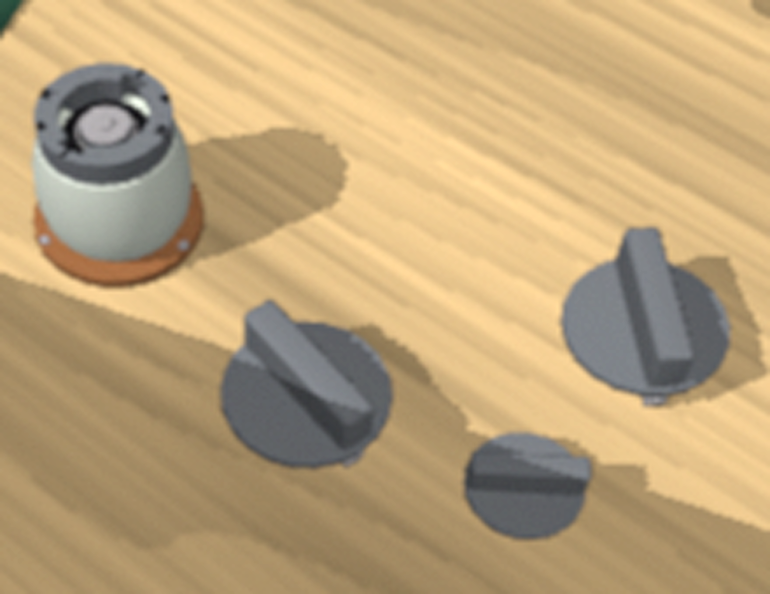

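Top view: large caps at (256,208) and (208,274) are about 103 mm across and 80 mm tall. The one at (206,222) measures about 72 mm across and 52–57 mm tall, so it is the one meant (confirmed in the crop at (145,212)). The lamp is at (328,220). Next I take the wrist camera over both.

```bash
cat >> h.py <<'E'
def Rot(o):
    from scipy.spatial.transform import Rotation as R
    return R.from_euler('xyz',o['ee_rot']).as_matrix()
def plan(tgt,yaw=None,rows=10):
    """total tool shift (units) from measured pose to tgt; yaw turn"""
    from bench import robot
    o=robot.get_obs();M=Rot(o);d=M.T@(np.array(tgt)-o['tool_pos'])
    print('pos',o['tool_pos'].round(4),'rpy',o['ee_rot'].round(4),'F',o['wrist_force'].round(1),'T',o['wrist_torque'].round(2),'w',round(float(o['width']),4),'t',round(float(o['time']),2))
    print('tool shift total units',(d/.2).round(3),'per row',(d/.2/rows).round(4))
    if yaw is not None:
        t=(o['ee_rot'][2]-yaw+np.pi/2)%np.pi-np.pi/2
        print('turn total units',round(t/(np.pi/2),4),'or',round((t-np.sign(t)*np.pi)/(np.pi/2),4),'per row',round(t/(np.pi/2)/rows,4),'j6',o['joint_positions'][5].round(3))
def snap(n,tag,crop=None,f=1,g=1.0):
    from bench import robot
    c=robot.camera_params(n);p,d=robot.snapshot(n);np.savez(tag+'.npz',d=d,p=p,**c)
    a=p
    if crop: a=a[crop[1]:crop[3],crop[0]:crop[2]]
    a=cv2.resize(a,None,fx=f,fy=f,interpolation=cv2.INTER_CUBIC).astype(float)*g
    cv2.imwrite('pics/'+tag+'.png',np.clip(a,0,255).astype('uint8')[:,:,::-1]);return np.load(tag+'.npz')
E
python3 - <<'E'
from h import *
from bench import robot
plan([.53,-.14,.33])
o=robot.get_obs();T=robot.camera_params('wrist')['world_from_camera'];M=Rot(o)
print((M.T@(T[:3,3]-o['tool_pos'])).round(3));print((M.T@T[:3,:3]).round(2))
z=load('top0');
print([px2w(z,u,v,.125).round(3) for u,v in [(329,217)]])
E
```

```text
pos [ 0.2109 -0.5074  0.1805] rpy [-3.1397e+00 -2.0000e-04  3.9380e-01] F [-0.3 -0.3 -0.2] T [ 0.01 -0.02 -0.  ] w 0.0941 t 0.1
tool shift total units [ 2.179 -1.086 -0.745] per row [ 0.2179 -0.1086 -0.0745]
[ 0.071  0.    -0.202]
[[ 0.   -0.97 -0.25]
 [ 1.    0.    0.  ]
 [-0.   -0.25  0.97]]
[array([ 0.583, -0.139,  0.125])]
```

```bash
python3 -m crank '[[0.1,-0.04,-0.1,0],[0.25,-0.1,-0.1,0],[0.29,-0.1,-0.1,0],[0.29,-0.11,-0.1,0],[0.29,-0.11,-0.1,0],[0.29,-0.11,0,0],[0.29,-0.11,0,0],[0.29,-0.11,0,0],[0.25,-0.1,0,0],[0.18,-0.1,0,0]]' -1; python3 - <<'E'
from h import *
plan([.6,-.13,.28])
snap('wrist','w1')
E
```

```text
time: 1.35
tool_pos: [0.5965, -0.1345, 0.278]
ee_rot: [-3.14, 0.002, 0.395]
wrist_force: [0.0, -0.2, -0.6]
width: 0.0941
pos [ 0.5965 -0.1345  0.278 ] rpy [-3.1403e+00  1.5000e-03  3.9520e-01] F [ 0.  -0.2 -0.6] T [ 0.   -0.05  0.  ] w 0.0941 t 1.35
tool shift total units [ 0.025 -0.014 -0.01 ] per row [ 0.0025 -0.0014 -0.001 ]
```

View pics/w1.png

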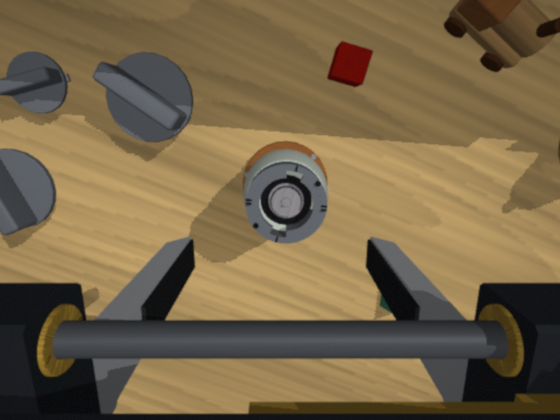

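```bash
python3 - <<'E'
from h import *
z=snap('wrist','w2',(230,140,345,250),6.5,1.6)
E
```

```text
(no output)
```

View pics/w2.png

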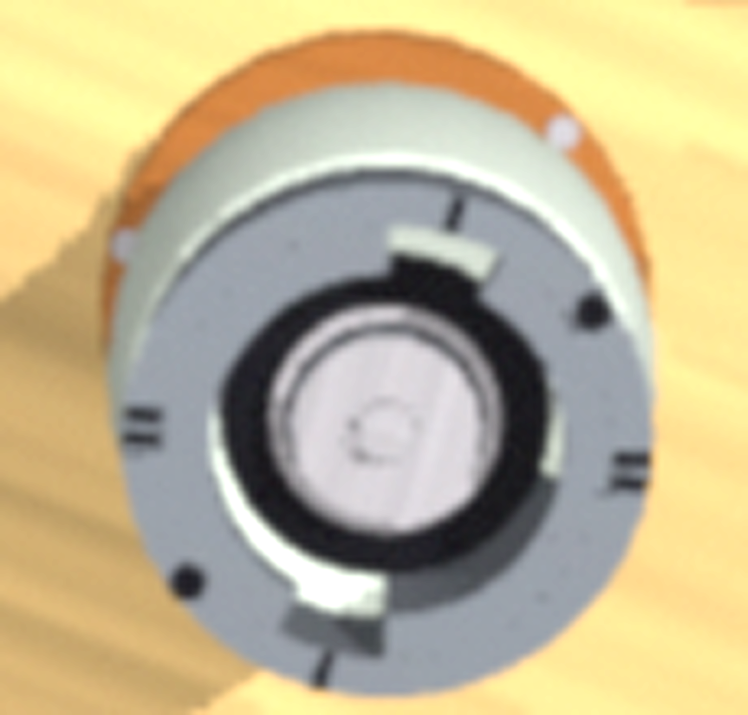

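```bash
python3 - <<'E'
from h import *
z=load('w2');P=pts(z)
f=lambda x,y:px2w(z,(x+.5)/6.5-.5+230,(y+.5)/6.5-.5+140,.125)
s=[f(593,310),f(188,582)];n=[f(456,214),f(322,670)];l=[f(143,428),f(630,470)]
for a,b in(s,n,l):
    d=a-b;print(((a+b)/2).round(4),np.linalg.norm(d).round(4),'ang',np.degrees(np.arctan2(d[1],d[0])).round(2))
# collar plane depth check + ring centroid
u=lambda x,y:(int((x+.5)/6.5-.5+230),int((y+.5)/6.5-.5+140))
for x,y in[(200,350),(550,600),(300,230),(250,640),(600,400)]:
    a,b=u(x,y);print(P[b,a].round(4))
ring=(abs(P[...,2]-.125)<.006)&(np.hypot(P[...,0]-.578,P[...,1]+.139)<.06)
c=np.argwhere(ring)[:,::-1].astype(np.int32);h=cv2.convexHull(c)
w=np.array([px2w(z,*q[0],.125)[:2] for q in h],np.float32)
(cx,cy),(A,B),an=cv2.fitEllipse(w*1000);print(cx,cy,A,B)
E
```

```text
[ 0.583  -0.1472  0.125 ] 0.079 ang -32.11
[ 0.5831 -0.1472  0.125 ] 0.0786 ang 7.45
[ 0.5829 -0.1472  0.125 ] 0.0786 ang 107.94
[ 0.5866 -0.1129  0.1256]
[ 0.5707 -0.1812  0.1251]
[ 0.6107 -0.1195  0.1247]
[ 0.5442 -0.1393  0.1248]
[ 0.6034 -0.1744  0.1253]
583.5792846679688 -146.41465759277344 85.25421905517578 86.0533218383789
```

```bash
cat >> h.py <<'E'
def rows(tgt,turn,w):
    """per-row tool shifts for a straight world path; turn in units/row list; w weights. assumes shift taken in axes before the row's turn"""
    from bench import robot
    o=robot.get_obs();yaw=o['ee_rot'][2];d=(np.array(tgt)-o['tool_pos']);w=np.array(w)/sum(w)
    for k,t in zip(w,turn):
        c,s=np.cos(yaw),np.sin(yaw);e=d*k
        print(np.round(np.array([c*e[0]+s*e[1],s*e[0]-c*e[1],-e[2]])/.2,3),t);yaw-=t*np.pi/2
    print('end yaw',yaw)
E
python3 - <<'E'
from h import *
rows([.565,.215,.25],[-.113]*10,[.4,.8,1,1,1,1,1,1,.8,.4])
E
```

```text
[ 0.025 -0.079  0.007] -0.113
[ 0.078 -0.147  0.013] -0.113
[ 0.128 -0.164  0.016] -0.113
[ 0.155 -0.139  0.016] -0.113
[ 0.177 -0.109  0.016] -0.113
[ 0.193 -0.076  0.016] -0.113
[ 0.204 -0.041  0.016] -0.113
[ 0.208 -0.004  0.016] -0.113
[0.164 0.026 0.013] -0.113
[0.079 0.027 0.007] -0.113
end yaw 2.174595535365519
```

```bash
python3 -m crank '[[0.025,-0.08,0.007,-0.113],[0.08,-0.147,0.013,-0.113],[0.13,-0.164,0.016,-0.113],[0.155,-0.14,0.016,-0.113],[0.177,-0.11,0.016,-0.113],[0.193,-0.076,0.016,-0.113],[0.204,-0.04,0.016,-0.113],[0.208,-0.004,0.016,-0.113],[0.164,0.026,0.013,-0.113],[0.08,0.027,0.007,-0.113]]' -1; python3 - <<'E'
from h import *
plan([.6,-.13,.28])
snap('wrist','w3')
E
```

```text
time: 2.7
tool_pos: [0.5651, 0.2133, 0.2514]
ee_rot: [-3.14, -0.0, 2.176]
wrist_force: [-0.2, -0.5, 0.2]
width: 0.0939
pos [0.5651 0.2133 0.2514] rpy [-3.1402e+00 -1.0000e-04  2.1755e+00] F [-0.2 -0.5  0.2] T [ 0.01 -0.12  0.05] w 0.0939 t 2.7
tool shift total units [-1.511 -0.832 -0.142] per row [-0.1511 -0.0832 -0.0142]
```

View pics/w3.png

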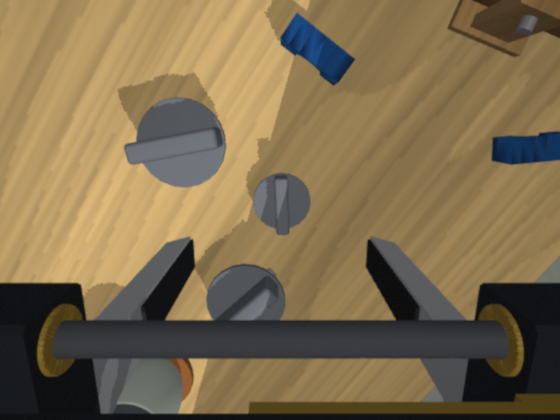

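```bash
python3 - <<'E'
from h import *
z=snap('wrist','w4',(235,155,330,245),6.5,2.0)
E
```

```text
(no output)
```

View pics/w4.png

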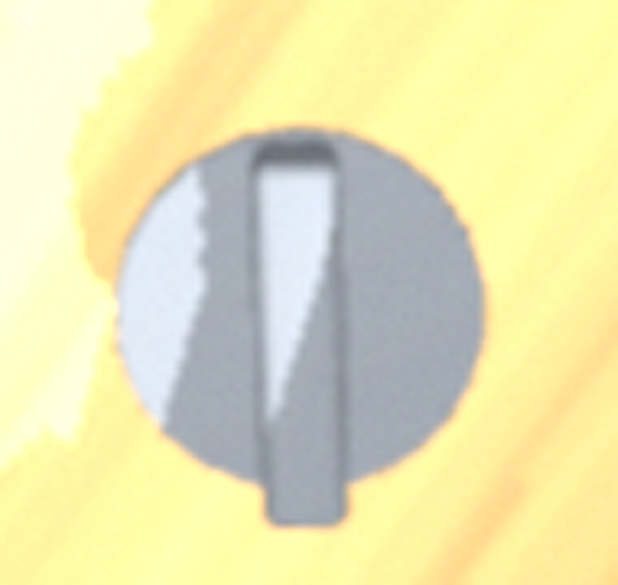

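```bash
python3 - <<'E'
from h import *
from bench import robot
z=load('w4')
f=lambda x,y,h:px2w(z,(x+.5)/6.5-.5+235,(y+.5)/6.5-.5+155,h)
a=f(297,165,.052);b=f(307,524,.052);d=a-b
print(((a+b)/2).round(4),np.linalg.norm(d).round(4),np.degrees(np.arctan2(d[1],d[0])))
# flange circle
l=f(117,310,.024);r=f(485,310,.024);t=f(302,127,.024);print(l,r,t,np.linalg.norm(l-r))
print('flange ctr from lr',(l+r)/2)
c=((a+b)/2);M=Rot(robot.get_obs());print('tool x',M[:,0])
yaw=np.arctan2(d[1],d[0])
plan([c[0],c[1],.12],yaw)
E
```

```text
[0.5837 0.1884 0.052 ] 0.0675 126.57018009760439
[0.55413205 0.16813302 0.024     ] [0.61255771 0.20905127 0.024     ] [0.56298873 0.21798366 0.024     ] 0.07132923842242625
flange ctr from lr [0.58334488 0.18859215 0.024     ]
tool x [-5.64246586e-01  8.25606199e-01  4.40088194e-04]
pos [0.5651 0.2132 0.2513] rpy [-3.1401e+00 -4.0000e-04  2.1703e+00] F [-0.6 -1.8 -0.7] T [ 0.01 -0.15 -0.  ] w 0.094 t 2.8
tool shift total units [-0.155  0.008  0.656] per row [-0.0155  0.0008  0.0656]
turn total units -0.0247 or 1.9753 per row -0.0025 j6 -0.333
```

```bash
python3 -m crank '[[-0.04,0.008,0.05,-0.025],[-0.06,0,0.14,0],[-0.055,0,0.18,0],[0,0,0.18,0],[0,0,0.18,0],[0,0,0.14,0],[0,0,0.1,0],[0,0,0.06,0],[0,0,0.03,0],[0,0,0.01,0]]' -1; python3 - <<'E'
from h import *
plan([.5837,.1884,.036],np.radians(126.57))
z=snap('wrist','w5')
E
```

```text
time: 4.05
tool_pos: [0.5856, 0.188, 0.0385]
ee_rot: [3.141, 0.001, 2.207]
wrist_force: [-0.5, -0.3, 0.7]
width: 0.094
pos [0.5856 0.188  0.0385] rpy [3.141e+00 5.000e-04 2.207e+00] F [-0.5 -0.3  0.7] T [ 0.06 -0.11 -0.02] w 0.094 t 4.05
tool shift total units [ 0.007 -0.007  0.012] per row [ 0.0007 -0.0007  0.0012]
turn total units -0.0013 or 1.9987 per row -0.0001 j6 -0.418
```

View pics/w5.png

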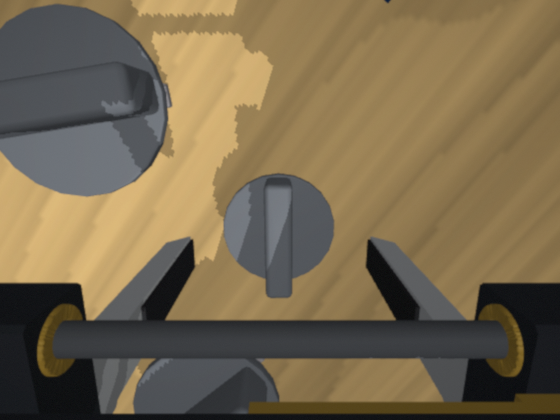

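```bash
python3 -m crank '[[0.007,-0.007,0.01,0],[0,0,0,0],[0,0,0,0],[0,0,0,0],[0,0,0,0],[0,0,0,0],[0,0,0,0],[0,0,0,0],[0,0,0,0],[0,0,0,0]]' 1; python3 - <<'E'
from h import *
plan([.5837,.1884,.036],np.radians(126.57))
z=snap('wrist','w6')
E
```

```text
time: 5.35
tool_pos: [0.5833, 0.1887, 0.0361]
ee_rot: [-3.142, 0.0, 2.208]
wrist_force: [-0.4, -0.1, -0.9]
width: 0.0002
pos [0.5833 0.1887 0.0361] rpy [-3.1415e+00  1.0000e-04  2.2081e+00] F [-0.4 -0.1 -0.9] T [-0.04 -0.13 -0.01] w 0.0002 t 5.35
tool shift total units [-0.002  0.001  0.   ] per row [-0.0002  0.0001  0.    ]
turn total units -0.0006 or 1.9994 per row -0.0001 j6 -0.417
```

View pics/w6.png

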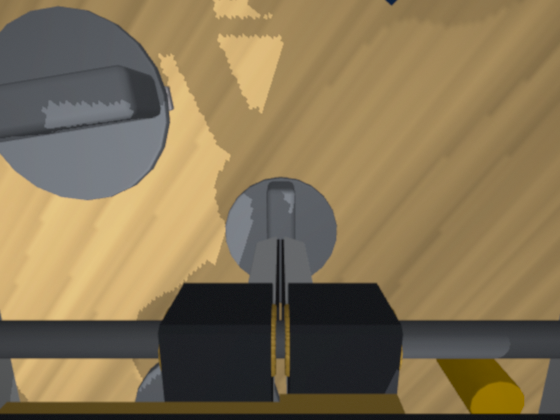

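The gripper shut on nothing (width 0.0002). The fingers sit over the bar near (280,240), so either the bar is lower than I assumed or it has moved. I check the depth.

```bash
python3 - <<'E'
from h import *
for t,L in(('w4',[(278,175),(281,195),(283,215),(260,200),(300,200),(240,230),(320,230)]),('w5',[(279,190),(279,210),(280,240),(280,270),(280,290),(240,230),(320,230),(300,120),(360,150),(60,170)]),('w6',[(281,190),(281,215),(280,232),(240,230),(320,230)])):
    z=load(t);P=pts(z)
    for u,v in L: print(t,u,v,P[v,u].round(4))
z=load('scene0');P=pts(z)
for u,v in [(335,267),(350,269),(365,268),(350,285),(350,300),(300,245),(385,215)]:print('scene',u,v,P[v,u].round(4))
E
python3 - <<'E'
from h import *
z=snap('scene','s1',(260,180,440,320),4.4,1.5)
E
```

```text
w4 278 175 [0.5606 0.2149 0.0235]
w4 281 195 [0.5746 0.2012 0.0514]
w4 283 215 [0.5907 0.1824 0.0504]
w4 260 200 [0.5602 0.1759 0.0238]
w4 300 200 [0.6014 0.2048 0.024 ]
w4 240 230 [0.5633 0.1208 0.0016]
w4 320 230 [ 6.524e-01  1.826e-01 -1.000e-04]
w5 279 190 [0.5653 0.2138 0.052 ]
w5 279 210 [0.572  0.2046 0.052 ]
w5 280 240 [0.5832 0.1905 0.0512]
w5 280 270 [0.5941 0.1757 0.0515]
w5 280 290 [0.602  0.1651 0.051 ]
w5 240 230 [0.5642 0.1723 0.0228]
w5 320 230 [0.6058 0.2036 0.0239]
w5 300 120 [ 0.5546  0.2517 -0.0013]
w5 360 150 [ 0.5997  0.2602 -0.0015]
w5 60 170 [0.4561 0.1435 0.0346]
w6 281 190 [0.5637 0.2152 0.0506]
w6 281 215 [0.5722 0.2038 0.0505]
w6 280 232 [0.5775 0.1956 0.0511]
w6 240 230 [0.5615 0.1738 0.0232]
w6 320 230 [0.6032 0.2043 0.0222]
scene 335 267 [0.599  0.1587 0.0479]
scene 350 269 [0.5844 0.1853 0.0511]
scene 365 268 [ 0.536   0.1995 -0.0016]
scene 350 285 [0.5998 0.2011 0.0214]
scene 350 300 [ 0.6166  0.217  -0.0026]
scene 300 245 [0.9862 0.3308 0.8848]
scene 385 215 [0.4442 0.1731 0.0754]
```

View pics/s1.png

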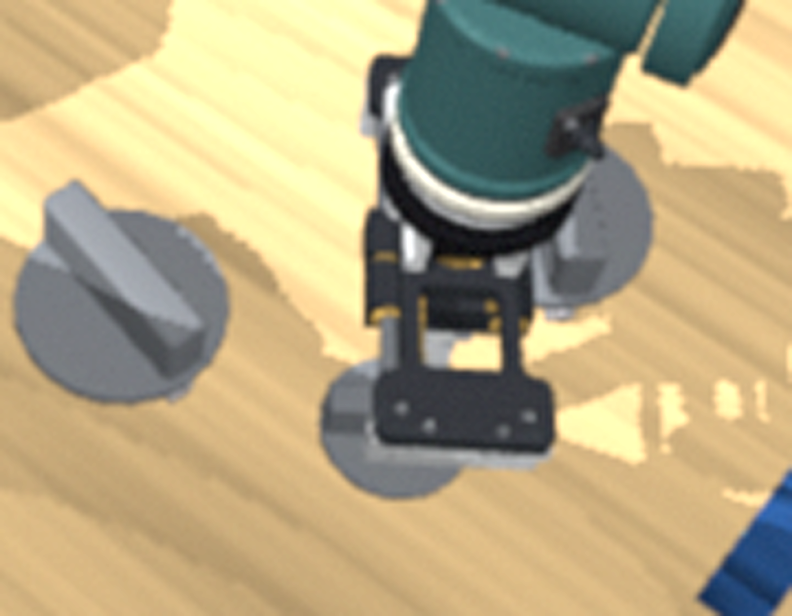

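```bash
python3 - <<'E'
from h import *
from bench import robot
print(robot.camera_params('wrist')['fx'],robot.camera_params('wrist')['cy'])
o=robot.get_obs();M=Rot(o)
for t,L in(('w5',[(188,243),(190,260),(180,270),(372,243),(385,270),(279,240)]),('w6',[(270,242),(290,242),(265,260),(295,260),(260,275),(280,250),(281,236)])):
    z=load(t);P=pts(z)
    for u,v in L: print(t,u,v,P[v,u].round(4),'tool',(M.T@(P[v,u]-o['tool_pos'])).round(4))
z=load('w6');a=cv2.resize(z['p'][160:340,200:360],None,fx=4.4,fy=3.3,interpolation=cv2.INTER_CUBIC).astype(float)*2
cv2.imwrite('pics/w6c.png',np.clip(a,0,255).astype('uint8')[:,:,::-1])
E
```

```text
350.6581464574175 206.9306794944628
w5 188 243 [0.5419 0.1657 0.0686] tool [ 0.0062 -0.0469 -0.0325]
w5 190 260 [0.5479 0.1587 0.0693] tool [-0.003  -0.0463 -0.0332]
w5 180 270 [0.5463 0.161  0.088 ] tool [-0.0002 -0.0462 -0.0519]
w5 372 243 [0.6187 0.2228 0.0692] tool [ 0.0064  0.0488 -0.0331]
w5 385 270 [0.6196 0.22   0.0963] tool [ 0.0036  0.0479 -0.0602]
w5 279 240 [0.5828 0.1901 0.0509] tool [ 0.0014  0.0005 -0.0148]
w6 270 242 [0.5731 0.193  0.0689] tool [ 0.0096 -0.0056 -0.0328]
w6 290 242 [0.5814 0.199  0.0684] tool [ 0.0094  0.0047 -0.0323]
w6 265 260 [0.5719 0.1919 0.0918] tool [ 0.0094 -0.0072 -0.0557]
w6 295 260 [0.5826 0.2    0.0922] tool [ 0.0096  0.0063 -0.0561]
w6 260 275 [0.5706 0.1914 0.108 ] tool [ 0.0098 -0.0085 -0.0719]
w6 280 250 [0.5841 0.1867 0.0505] tool [-0.002  -0.0005 -0.0144]
w6 281 236 [0.5794 0.194  0.0511] tool [ 0.0067  0.0001 -0.0151]
```

View pics/w6c.png

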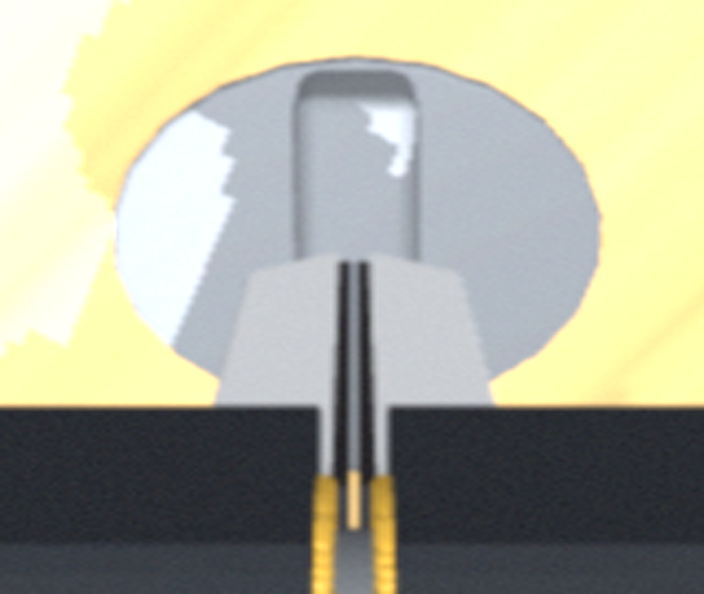

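The wrist depth puts the fingertips 33 mm behind the reported TCP (world z≈0.067, at pixels (270,242) and (290,242)), not 8 mm ahead. The fingers therefore shut above the bar, whose top is at 0.051, and the cap has not moved. I will trust the camera: open, go down about 39 mm, and look again.

```bash
python3 -m crank '[[0,0,0,0],[0,0,0,0],[0,0,0,0],[0,0,0,0],[0,0,0,0],[0,0,0,0],[0,0,0,0],[0,0,0.03,0],[0,0,0.04,0],[0,0,0.03,0]]' -1; python3 - <<'E'
from h import *
from bench import robot
plan([.5837,.1884,.036],np.radians(126.57))
z=snap('wrist','w7');P=pts(z);o=robot.get_obs();M=Rot(o)
for u,v in [(188,243),(190,242),(371,242),(372,243),(279,240)]:print(P[v,u].round(4),'tool',(M.T@(P[v,u]-o['tool_pos'])).round(4))
E
```

```text
time: 6.7
tool_pos: [0.5828, 0.1885, 0.015]
ee_rot: [-3.14, -0.0, 2.208]
wrist_force: [0.3, -0.4, -0.5]
width: 0.0933
pos [0.5828 0.1885 0.015 ] rpy [-3.1404e+00 -4.0000e-04  2.2080e+00] F [ 0.3 -0.4 -0.5] T [-0.03 -0.16 -0.01] w 0.0933 t 6.7
tool shift total units [-0.003  0.003 -0.105] per row [-0.0003  0.0003 -0.0105]
turn total units -0.0007 or 1.9993 per row -0.0001 j6 -0.417
[0.5391 0.1662 0.0453] tool [ 0.0078 -0.0479 -0.0311]
[0.5397 0.1671 0.0447] tool [ 0.0082 -0.0469 -0.0305]
[0.616  0.2232 0.0436] tool [ 0.0079  0.0478 -0.0297]
[0.6159 0.2233 0.0455] tool [ 0.008   0.0478 -0.0315]
[0.575  0.1974 0.051 ] tool [ 0.0116 -0.0005 -0.0369]
```

View pics/w7.png

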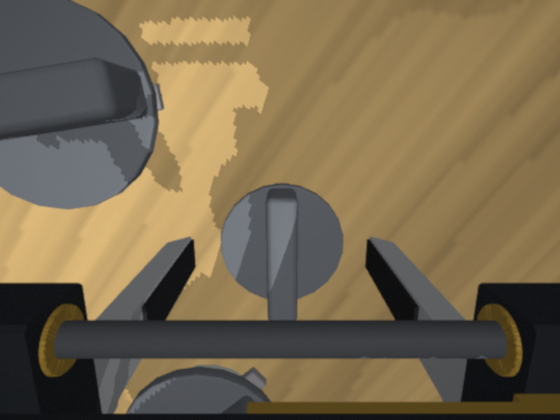

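```bash
python3 -m crank '[[-0.003,0.003,0.025,0],[0,0,0.03,0],[0,0,0.018,0],[0,0,0,0],[0,0,0,0],[0,0,0,0],[0,0,0,0],[0,0,0,0],[0,0,0,0],[0,0,0,0]]' -1; python3 - <<'E'
from h import *
from bench import robot
plan([.5837,.1884,.0],np.radians(126.57))
z=snap('wrist','w8');P=pts(z);o=robot.get_obs();M=Rot(o)
for u,v in [(188,243),(190,242),(371,242),(372,243),(279,240)]:print(P[v,u].round(4),'tool',(M.T@(P[v,u]-o['tool_pos'])).round(4))
E
```

```text
time: 8.0
tool_pos: [0.5841, 0.1885, 0.0015]
ee_rot: [-3.142, 0.0, 2.208]
wrist_force: [-0.4, -0.2, -0.5]
width: 0.0941
pos [0.5841 0.1885 0.0015] rpy [-3.1415e+00  1.0000e-04  2.2081e+00] F [-0.4 -0.2 -0.5] T [-0.02 -0.09  0.01] w 0.0941 t 8.0
tool shift total units [ 0.001 -0.002  0.007] per row [ 0.0001 -0.0002  0.0007]
turn total units -0.0006 or 1.9994 per row -0.0001 j6 -0.417
[0.5404 0.1657 0.0306] tool [ 0.0076 -0.0487 -0.0291]
[0.541  0.1662 0.0294] tool [ 0.0077 -0.0479 -0.0279]
[0.6175 0.2231 0.0296] tool [ 0.0079  0.0474 -0.0281]
[0.6179 0.2231 0.0305] tool [ 0.0077  0.0477 -0.029 ]
[0.5734 0.2014 0.0512] tool [ 0.0167 -0.001  -0.0497]
```

View pics/w8.png

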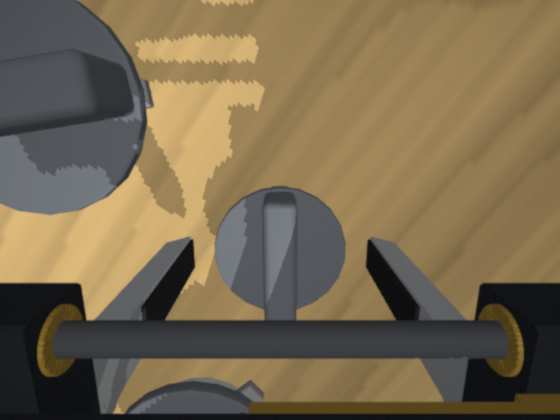

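```bash
python3 -m crank '[[0,0,0,0],[0,0,0,0],[0,0,0,0],[0,0,0,0],[0,0,0,0],[0,0,0,0],[0,0,0,0],[0,0,0,0],[0,0,0,0],[0,0,0,0]]' 1; python3 - <<'E'
from h import *
from bench import robot
plan([.5837,.1884,.0],np.radians(126.57))
o=robot.get_obs();M=Rot(o)
z=load('w8')
for u,v in [(280,186),(215,248),(346,248)]:
    q=px2w(z,u,v,.024);print('flange edge',(M.T@(q-o['tool_pos'])).round(4))
q=px2w(z,280,207,.052);print('bar far end top edge',(M.T@(q-o['tool_pos'])).round(4))
z=snap('wrist','w9')
E
```

```text
time: 9.3
tool_pos: [0.5841, 0.1885, 0.0015]
ee_rot: [-3.141, 0.0, 2.208]
wrist_force: [-0.2, 0.2, 0.2]
width: 0.0159
pos [0.5841 0.1885 0.0015] rpy [-3.1415e+00  1.0000e-04  2.2081e+00] F [-0.2  0.2  0.2] T [-0.03 -0.09  0.04] w 0.0159 t 9.3
tool shift total units [ 0.001 -0.002  0.007] per row [ 0.0001 -0.0002  0.0007]
turn total units -0.0006 or 1.9994 per row -0.0001 j6 -0.417
flange edge [ 0.0368 -0.0005 -0.0225]
flange edge [ 0.0023 -0.036  -0.0225]
flange edge [ 0.0024  0.0356 -0.0225]
bar far end top edge [ 0.0326 -0.0005 -0.0505]
```

View pics/w9.png

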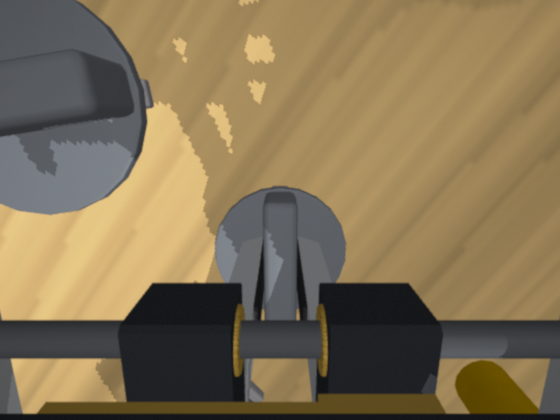

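Gripped: width is 15.9 mm, and the flange centre lies within 0.5 mm of tool x = 0. Lifting, then traversing to beside the lamp.

```bash
python3 -m crank '[[0,0,-0.03,0],[0,0,-0.08,0],[0,0,-0.12,0],[0,0,-0.15,0],[0,0,-0.15,0],[0,0,-0.13,0],[0,0,-0.1,0],[0,0,-0.06,0],[0,0,-0.03,0],[0,0,0,0]]' 1; python3 - <<'E'
from h import *
plan([.667,-.135,.1715],np.radians(187.8))
rows([.667,-.135,.1715],[-.068]*10,[.4,.8,1,1.1,1.2,1.2,1.1,1,.8,.4])
snap('wrist','w10')
E
```

```text
time: 10.6
tool_pos: [0.5841, 0.1885, 0.1715]
ee_rot: [-3.142, 0.0, 2.208]
wrist_force: [0.1, -0.4, -0.8]
width: 0.0155
pos [0.5841 0.1885 0.1715] rpy [-3.1416e+00  1.0000e-04  2.2080e+00] F [ 0.1 -0.4 -0.8] T [ 0.   -0.16  0.02] w 0.0155 t 10.6
tool shift total units [-1.547 -0.629  0.   ] per row [-0.1547 -0.0629  0.    ]
turn total units -0.681 or 1.319 per row -0.0681 j6 -0.417
[-0.069 -0.028  0.   ] -0.068
[-0.131 -0.07   0.   ] -0.068
[-0.153 -0.105  0.   ] -0.068
[-0.155 -0.133  0.   ] -0.068
[-0.153 -0.162  0.   ] -0.068
[-0.135 -0.177  0.   ] -0.068
[-0.106 -0.175  0.   ] -0.068
[-0.078 -0.168  0.   ] -0.068
[-0.048 -0.14   0.   ] -0.068
[-0.016 -0.072  0.   ] -0.068
end yaw 3.276184446353666
```

View pics/w10.png

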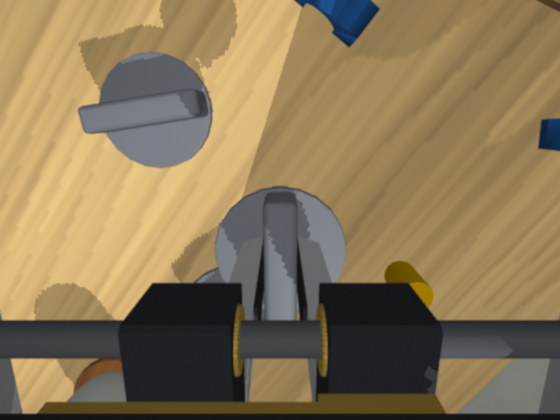

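The cap is held firmly, in the same place in the image as at the grasp.

```bash
python3 -m crank '[[-0.07,-0.028,0,-0.068],[-0.13,-0.07,0,-0.068],[-0.153,-0.105,0,-0.068],[-0.155,-0.133,0,-0.068],[-0.153,-0.162,0,-0.068],[-0.135,-0.177,0,-0.068],[-0.106,-0.175,0,-0.068],[-0.078,-0.168,0,-0.068],[-0.048,-0.14,0,-0.068],[-0.016,-0.072,0,-0.068]]' 1; python3 -m crank '[[0,0,0,0],[0,0,0,0],[0,0,0,0],[0,0,0,0],[0,0,0,0],[0,0,0,0],[0,0,0,0],[0,0,0,0],[0,0,0,0],[0,0,0,0]]' 1;python3 - <<'E'
from h import *
plan([.667,-.135,.1715],np.radians(187.8))
z=snap('wrist','w11')
a=cv2.resize(z['p'][60:280,190:370],None,fx=4.4,fy=2.7,interpolation=cv2.INTER_CUBIC)
E
```

```text
time: 11.9
tool_pos: [0.6664, -0.1368, 0.1695]
ee_rot: [3.141, -0.003, -3.005]
wrist_force: [-0.6, 0.4, -0.9]
width: 0.0156
time: 13.15
tool_pos: [0.6669, -0.1351, 0.1715]
ee_rot: [-3.142, 0.0, -3.007]
wrist_force: [-0.1, -0.1, -0.7]
width: 0.0156
pos [ 0.6669 -0.1351  0.1715] rpy [-3.1415  0.     -3.0071] F [-0.1 -0.1 -0.7] T [ 0.09 -0.16  0.04] w 0.0156 t 13.15
tool shift total units [-0.  0.  0.] per row [-0.  0.  0.]
turn total units -0.001 or 1.999 per row -0.0001 j6 -1.988
```

View pics/w11.png

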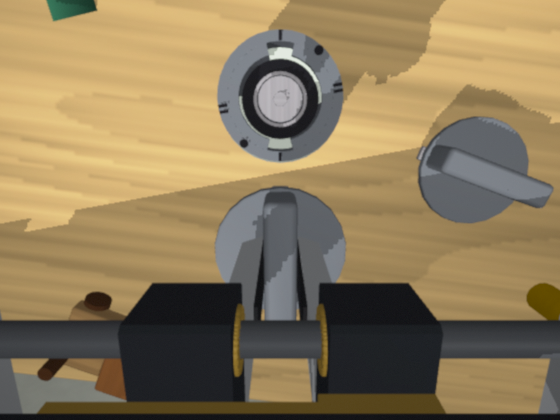

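```bash
python3 - <<'E'
from h import *
z=load('w11')
a=cv2.resize(z['p'][20:220,205:355],None,fx=3*1.3,fy=3,interpolation=cv2.INTER_CUBIC)
a=cv2.resize(z['p'][22:172,208:356],None,fx=4,fy=4,interpolation=cv2.INTER_CUBIC).astype(float)*1.4
cv2.imwrite('pics/w11c.png',np.clip(a,0,255).astype('uint8')[:,:,::-1])
b=cv2.resize(z['p'][175:325,208:356],None,fx=4,fy=4,interpolation=cv2.INTER_CUBIC).astype(float)*1.4
cv2.imwrite('pics/w11d.png',np.clip(b,0,255).astype('uint8')[:,:,::-1])
E
```

View pics/w11c.png

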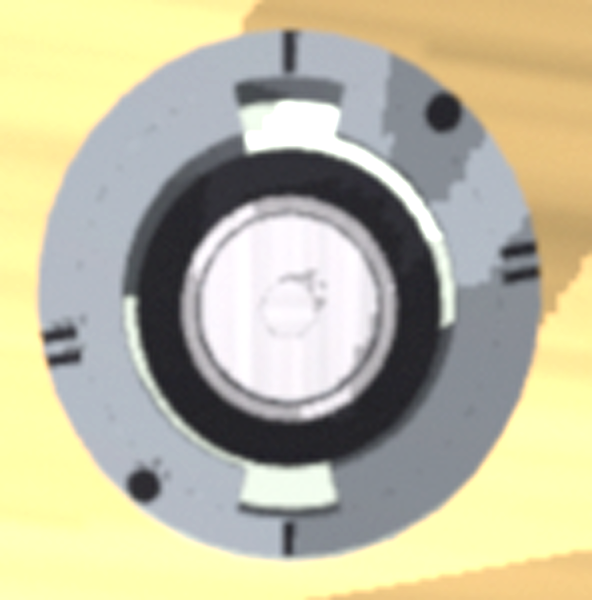

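View pics/w11d.png

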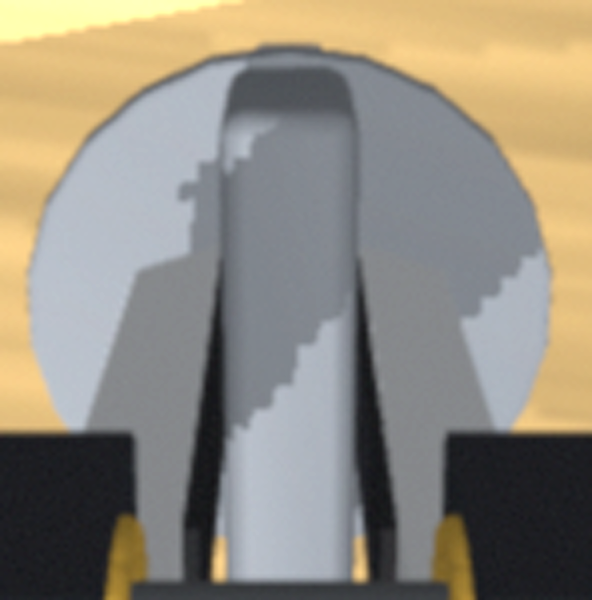

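```bash
python3 - <<'E'
from h import *
from bench import robot
o=robot.get_obs();M=Rot(o)
z=load('w11')
f=lambda x,y,h,r0:M.T@(px2w(z,(x+.5)/4-.5+208,(y+.5)/4-.5+r0,h)-o['tool_pos'])
for n,a,b in(('stud',(444,112),(144,486)),('notch',(289,52),(289,539)),('lock',(519,262),(61,345))):
    A=f(*a,.125,22);B=f(*b,.125,22);d=A-B;print(n,((A+B)/2).round(4),np.linalg.norm(d).round(4),np.degrees(np.arctan2(d[1],d[0])).round(2))
l=f(28,285,.194,175);r=f(551,285,.194,175);t=f(285,58,.194,175);print(l,r,t)
for y in (120,):
    l=f(227,y,.222,175);r=f(354,y,.222,175);print('bar',l,r,(l+r)/2)
l=f(226,300,.222,175);r=f(354,300,.222,175);print('bar',l,r,(l+r)/2)
P=pts(z);print(P[40,230],P[130,340],P[150,240],P[200,245],P[100,280])
E
```

```text
stud [ 0.0848 -0.0006  0.0465] 0.0791 39.96
notch [ 0.0848 -0.0006  0.0465] 0.0789 -0.03
lock [ 0.085  -0.0007  0.0465] 0.0788 80.14
[ 0.00415859 -0.03605261 -0.02248758] [ 0.00422804  0.0351853  -0.02249368] [ 0.03569773 -0.00103297 -0.02249129]
bar [ 0.03430636 -0.00739179 -0.05049071] [ 0.03431825  0.00677526 -0.05049192] [ 0.03431231 -0.00030827 -0.05049132]
bar [ 0.01291442 -0.00773039 -0.0504902 ] [ 0.012929    0.00703162 -0.05049147] [ 0.01292171 -0.00034938 -0.05049083]
[ 0.52900353 -0.20419674 -0.00211467] [ 0.59987828 -0.08143863 -0.00146472] [ 6.34483645e-01 -1.82758752e-01 -3.54638820e-04] [ 0.64001911 -0.1577925   0.19335849] [ 0.58377817 -0.14684489  0.1139309 ]
```

```bash
python3 -m crank '[[0.05,0,0,0],[0.1,-0.001,0,0],[0.125,0,0,0],[0.1,0,0,0],[0.05,0,0,0],[0,0,0,0],[0,0,0.05,0],[0,0,0.08,0],[0,0,0.06,0],[0,0,0.01,0]]' 1; python3 -m crank '[[0,0,0,0],[0,0,0,0],[0,0,0,0],[0,0,0,0],[0,0,0,0],[0,0,0,0],[0,0,0,0],[0,0,0,0],[0,0,0,0],[0,0,0,0]]' 1;python3 - <<'E'
from h import *
M=np.array
plan([.583,-.147,.1085],np.radians(187.8))
snap('wrist','w12')
snap('scene','s2',(180,130,290,220),7,1.3)
E
```

```text
time: 14.45
tool_pos: [0.5818, -0.1462, 0.129]
ee_rot: [3.14, -0.004, -3.007]
wrist_force: [-0.2, -1.1, -0.6]
width: 0.0157
time: 15.7
tool_pos: [0.5827, -0.1466, 0.1315]
ee_rot: [-3.142, -0.0, -3.007]
wrist_force: [0.6, 0.3, -1.3]
width: 0.016
pos [ 0.5827 -0.1466  0.1315] rpy [-3.1415 -0.     -3.0069] F [ 0.6  0.3 -1.3] T [ 0.08 -0.13 -0.02] w 0.016 t 15.7
tool shift total units [-0.001 -0.002  0.115] per row [-0.0001 -0.0002  0.0115]
turn total units -0.0009 or 1.9991 per row -0.0001 j6 -2.046
```

View pics/w12.png

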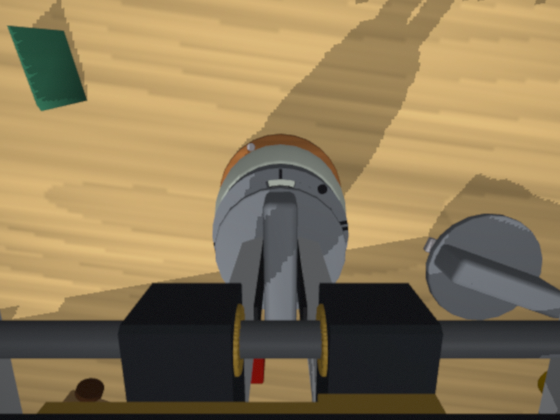

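View pics/s2.png

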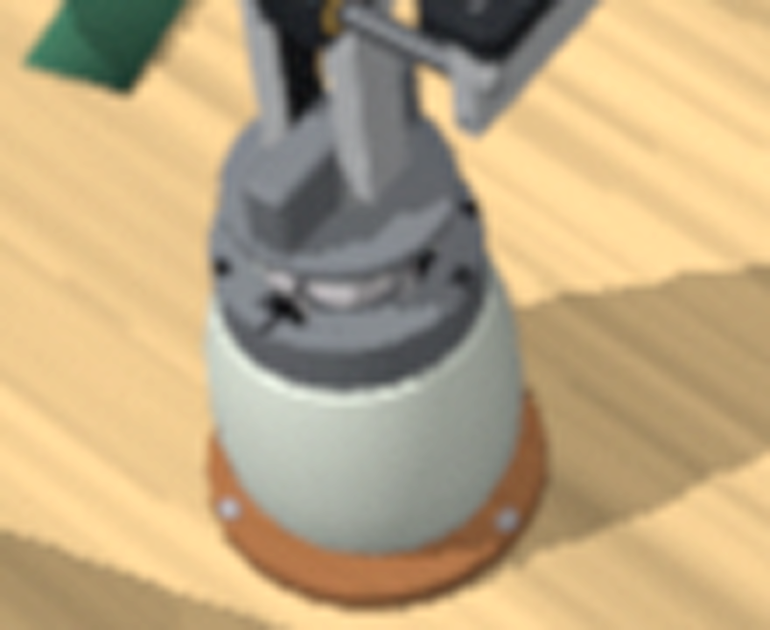

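Wrist view: the notch at (282,182) and its line line up with the bar at column 281. The scene view shows the cap over the mouth. Easing it down.

```bash
python3 -m crank '[[0,-0.001,0.01,0],[0,0,0.01,0],[0,0,0.01,0],[0,0,0.01,0],[0,0,0.01,0],[0,0,0.01,0],[0,0,0.01,0],[0,0,0.01,0],[0,0,0.01,0],[0,0,0,0]]' 1; python3 - <<'E'
from h import *
plan([.583,-.147,.1085],np.radians(187.8))
E
```

```text
time: 17.05
tool_pos: [0.5828, -0.1469, 0.1144]
ee_rot: [-3.141, 0.001, -3.007]
wrist_force: [-2.5, -0.0, 4.8]
width: 0.0156
pos [ 0.5828 -0.1469  0.1144] rpy [-3.1411e+00  7.0000e-04 -3.0069e+00] F [-2.5 -0.   4.8] T [0.2  0.24 0.02] w 0.0156 t 17.05
tool shift total units [-0.001 -0.001  0.029] per row [-0.0001 -0.0001  0.0029]
turn total units -0.0009 or 1.9991 per row -0.0001 j6 -2.047
```

```bash
python3 -m crank '[[0,0,0.01,0],[0,0,0.01,0],[0,0,0.01,0],[0,0,0.005,0],[0,0,0,0],[0,0,0,0],[0,0,0,0],[0,0,0,0],[0,0,0,0],[0,0,0,0]]' 1; python3 - <<'E'
from h import *
plan([.583,-.147,.1085],np.radians(187.8))
snap('wrist','w13')
snap('scene','s3',(180,130,290,220),7,1.3)
E
```

```text
time: 18.3
tool_pos: [0.5829, -0.1468, 0.1085]
ee_rot: [-3.141, 0.001, -3.007]
wrist_force: [-2.5, 0.9, 9.6]
width: 0.0156
pos [ 0.5829 -0.1468  0.1085] rpy [-3.1408e+00  1.3000e-03 -3.0069e+00] F [-2.5  0.9  9.6] T [0.31 0.65 0.01] w 0.0156 t 18.3
tool shift total units [-0.    -0.001 -0.   ] per row [-0.     -0.0001 -0.    ]
turn total units -0.0009 or 1.9991 per row -0.0001 j6 -2.046
```

View pics/w13.png

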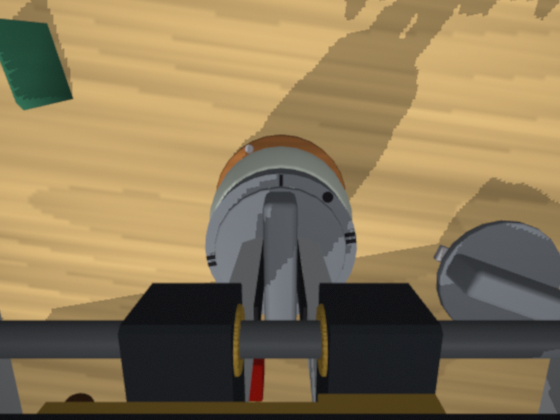

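View pics/s3.png

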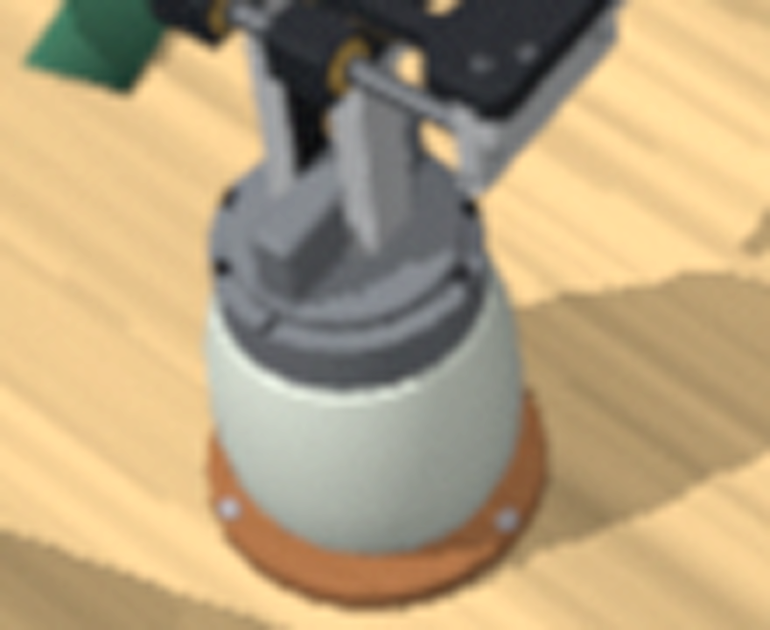

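Seated: tool z is 0.1085 as computed, with a 9.6 N push. Turning clockwise 40° (tool z turn +0.444).

```bash
python3 -m crank '[[0,0,0.004,0],[0,0,0,0.03],[0,0,0,0.06],[0,0,0,0.06],[0,0,0,0.06],[0,0,0,0.06],[0,0,0,0.06],[0,0,0,0.06],[0,0,0,0.054],[0,0,0,0]]' 1; python3 - <<'E'
from h import *
plan([.583,-.147,.1085],np.radians(147.8))
snap('wrist','w14')
snap('scene','s4',(180,130,290,220),7,1.3)
E
```

```text
time: 19.65
tool_pos: [0.5844, -0.1473, 0.1085]
ee_rot: [3.14, 0.005, 2.578]
wrist_force: [-2.0, 1.1, 9.3]
width: 0.0156
pos [ 0.5844 -0.1473  0.1085] rpy [3.1404 0.0053 2.5783] F [-2.   1.1  9.3] T [ 0.08  0.15 -0.01] w 0.0156 t 19.65
tool shift total units [ 0.006 -0.002  0.   ] per row [ 0.0006 -0.0002  0.    ]
turn total units -0.0008 or 1.9992 per row -0.0001 j6 -1.349
```

View pics/w14.png

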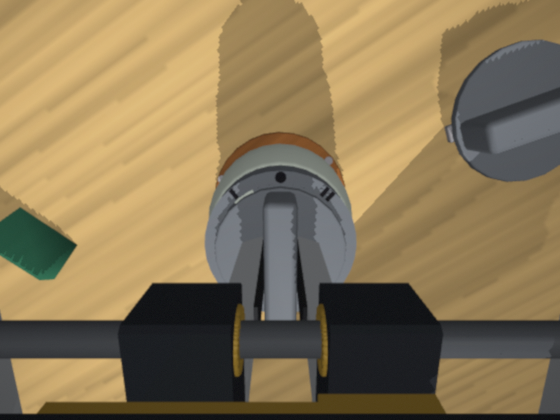

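View pics/s4.png

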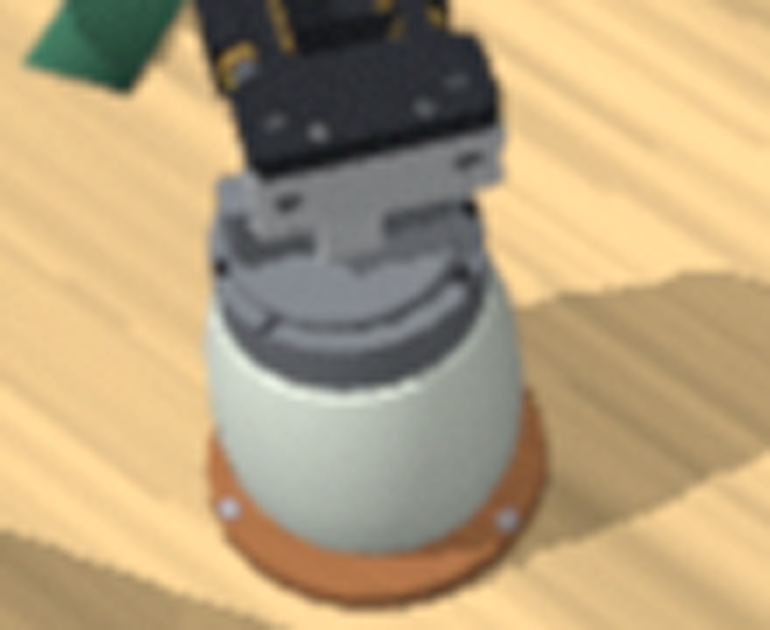

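The stud at (280,177) sits directly ahead of the bar at (281,195 and below). One settling call, then a last check.

```bash
python3 -m crank '[[0,0,0,0],[0,0,0,0],[0,0,0,0],[0,0,0,0],[0,0,0,0],[0,0,0,0],[0,0,0,0],[0,0,0,0],[0,0,0,0],[0,0,0,0]]' 1; python3 - <<'E'
from h import *
from bench import robot
plan([.583,-.147,.1085],np.radians(147.8))
z=snap('wrist','w15',(190,110,370,320),3,1.4)
P=pts(z);print('flange z',P[215,235].round(4),P[230,320].round(4),P[210,245].round(4))
z=snap('top','t2')
P=pts(z);W=P[...,2];n,l,s,c=cv2.connectedComponentsWithStats(((W>0.012)&(W<.3)).astype('uint8'))
for i in range(1,n):
    if 150<s[i,4]<450: print(np.round(c[i],1),np.round(P[l==i][:,:2].mean(0),3))
print(np.abs(robot.get_obs()['qvel']).max())
E
```

```text
time: 21.0
tool_pos: [0.5843, -0.1473, 0.1086]
ee_rot: [3.14, 0.005, 2.579]
wrist_force: [-1.0, 1.6, 10.7]
width: 0.0159
pos [ 0.5843 -0.1473  0.1086] rpy [3.1404 0.0053 2.5787] F [-1.   1.6 10.7] T [ 0.21  0.17 -0.04] w 0.0159 t 21.0
tool shift total units [ 0.006 -0.002  0.   ] per row [ 0.0006 -0.0002  0.    ]
turn total units -0.0006 or 1.9994 per row -0.0001 j6 -1.349
flange z [ 0.5532 -0.1567  0.1309] [ 0.5846 -0.1227  0.1309] [ 0.5539 -0.1509  0.1297]
[123.  147.3] [0.796 0.416]
[205.9 160.5] [0.752 0.184]
[329.6 160.7] [ 0.75  -0.158]
[143.7 248.5] [0.515 0.353]
[405.4 250. ] [ 0.499 -0.361]
0.0022208671587298965
```

View pics/w15.png

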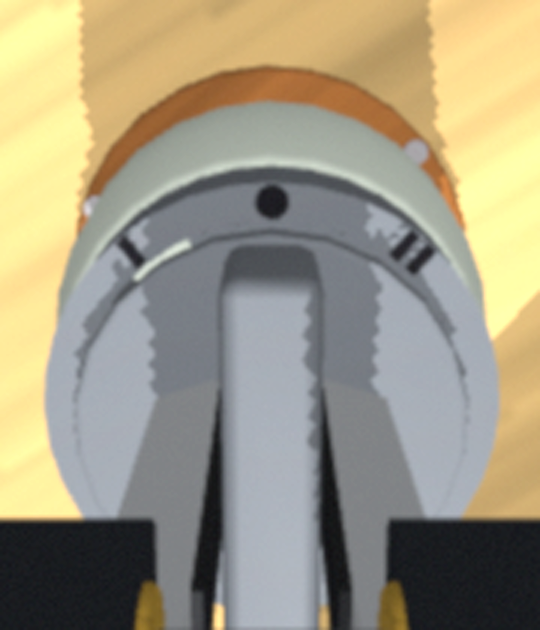

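The stud at (272,201) lies on the bar's centre line (x≈272). The flange top measures z=0.131, meaning it lies on the collar (125+6 mm). The blocks have not moved and the arm is still.

```bash
python3 -c "
from bench import robot
robot.close_job();print(robot.get_obs()['time'])"
```

```text
the job is handed in; nothing more can be done
the job is handed in; nothing more can be done
```

The small cap is in the lamp's mouth, pressed down against the battery spring and turned 40° clockwise. I handed the job in at about 21 s, still gripping it; no verdict was reported.

**Last checks:**
- **Position:** the bar points straight at the stud, and by the pose readings it is within about 1° of the half-way mark. The flange top is at 131 mm, so the flange lies on the collar. The cap is within about 1.5 mm of the mouth's centre.
- **Push and grip:** the push is about 10 N, as expected with the flange down. The jaws stand 15.9 mm apart on the 16 mm bar, and the arm is still.
- **Blocks:** all of them are within 1 mm of where they started.

**What disagreed:** my first grasp closed on nothing, about 15 mm above the bar, and moved nothing. The wrist depth showed the fingertips about 30 mm behind the reported TCP, not 8 mm ahead as stated. I went by the camera and the second grasp held. I did not check the battery travel directly; I inferred it from the flange height and the push.

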